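Glue and press a lens barrel in the V-block

ROBOT

A 7-joint arm with a two-finger parallel gripper is mounted at the origin on the work surface. World frame = base frame: x ahead of the robot, y to its left, z up, the work surface at z = 0. Lengths are in m, angles in rad, forces in N, time in s.
With the tool pointing down it reaches from about 0.425 to 1.025 m from the base axis. Payload 3.6 kg.
Tool frame: the origin (TCP) lies between the finger pads; the fingertips stand ctrl.nose_length ahead of it and the grasp point (between the pads) is the TCP (ctrl.nose_length is the distance from the TCP to the fingertips, in m); z points along the fingers, y is the line along which they close (so a half turn about z gives the same grasp; the last joint's range is limited). The gripper opens to 85 mm and grips with 20 to 120 N. Pads are 22 mm wide; open, the fingers measure 114 mm over their backs; the gripper's body (76 mm by 85 mm) begins 54 mm behind the grasp point. The pads swing forward as they close: fully open they stand 13 mm farther back than shut.
Start: joints at [-1.341, 0.591, 0.048, 1.609, -0.033, 0.943, -0.034], TCP at [0.23, 0.688, 0.25] pointing down, gripper open.
Joint ranges: [-2.69, 2.69], [-0.47, 2.24], [-1.27, 1.36], [0.19, 2.51], [-1.53, 4.68], [0.08, 2.07], [-3.09, 3.09]. Speed limits (rad/s): [2.57, 2.57, 3.14, 3.14, 3.14, 3.14, 3.14].

INTERFACE

Orientations are given as a rotation vector (axis times angle).
In Python, from workcell import ctrl gives the robot as it stands. The module is installed in compiled form; this text tells all that it offers.
- The arm moves only by the shell command python3 -m jog 'ROWS' [OPENING]. ROWS is JSON, a list of rows, each a list of 4 numbers: the shift along the tool's x, y, z in mm, then the turn about the tool's z in degrees. A call has 1 to 12 rows; each row is the pose to reach, as a shift and turn from the pose commanded when the call began, along the tool's axes at that moment; what a row does not reach only later rows make up. A row lasts 1/12 s, in which the tool goes at most 41.7 mm and 7.16 degrees, less where a joint would pass 70% of its speed; a pose out of reach is approached as far as the arm can. A call with a gripper value outside its range is refused whole. OPENING is the finger opening in mm, from 0 to 85.4, set as the call begins (- or left out, the last holds). The fingers move at their own pace and stop on an object; the grip force is fixed at half the most. Time passes only in rows, so rows that repeat a pose let the fingers close. It gives the time, the measured TCP pose, the force, the opening and the grip force at its end, in the units of the state.
- ctrl.observe(): the state, without advancing time (a new reading comes with each control period).
- ctrl.grab_frame(name): name is "scene" or "top" or "wrist"; returns (picture, depth): 400x640x3 uint8, blue, green, red; 400x640 float32, m along the optical axis (not along the pixel's ray), 0 where there is no reading.
- ctrl.get_calibration(name): a dict with "fovy" (degrees; the focal length in pixels is half the picture's height over the tangent of half this angle, whatever the lens; pixels are square), "cx", "cy" (the principal point, pixels), "R" (3x3) and "t" (3): a world point X has camera coordinates R X + t; the wrist camera has in their place "T_tool_cam" (4x4, takes a point from camera to tool coordinates, whose origin is the TCP and whose axes are the flange's). Camera axes: x right, y down, z forward; pixel columns grow to the right and rows downward; lengths in m; the calibration is good to about 2 mm. A picture is of the moment at which its call begins: read the wrist's pose just before it. get_calibration takes no time and is no camera call.
- ctrl.hand_in(): hands the job in; it is judged then, once.
The state is a dict: "clock": time; "joints": joint angles; "qvel": joint speeds; "joint_efforts": joint torques, N m; "tcp_pos": TCP position; "tcp_rot": TCP orientation; "wrist_force": force on the tool from outside, world axes, zero at the start; "torque": the same for the moment, N m; "gripper_width": finger opening in m; "grasp_force": force on a finger pad.
Only numpy, scipy, OpenCV 4.12 (cv2) and the standard library are available. Lean on these libraries where they do the work, as an engineer would, in place of code of your own. Each camera call takes 0.05 s, during which the arm holds its last target. There are 200 camera calls.

TASK

Take the glue applicator out of its wooden stand, dip its tip well down into the open pot, touch the tip to the bottom of the groove of the spring-mounted V-block near mid-length, and hang the applicator back in its stand. Then take the thicker of the two lens barrels, lay it lengthwise and centred in the groove, let it settle so that it bears on both sloping faces, and press it down gently with the gripper so that the sprung block sinks about half its travel. Finish while still holding the barrel pressed down onto both faces with the gripper, and leave the other things on the bench where they are.

Things in the scene. Friction and masses are not known exactly. Their poses are not given: they have to be found in the camera images.
- lens: the thicker lens barrel, the one to seat: black cylinder with metal bands and glass ends, 44 mm diameter, 60 mm long, about 150 g, both ends alike for the job. It starts lying on one of two identical low wooden rests. Origin at its centre, x along the barrel's axis. On its rest the axis is 27 mm above the bench, so it can be gripped across its diameter from above
- slim_barrel: the other lens barrel, not to be used: 34 mm diameter, 60 mm long, on the other rest (axis 21 mm above the bench). Origin at its centre, x along its axis
- rest_a: the thick barrel's low wooden rest: plate 70 x 56 x 3 mm with two bars 10 mm high along its x, 30 mm apart, bench-fixed. Origin under its centre
- rest_b: the slim barrel's rest, same shape as rest_a. Origin under its centre
- groove (a point): middle of the bottom line of the V-groove; moves with the steel V-block; x along the groove, z up; 35 mm above the bench at rest. Groove 50 mm long, two flat faces at 45 degrees, upper edges 18.5 mm above the bottom line and 18.5 mm to each side. Seated, the thick barrel's axis is 31 mm above this point
- fixture: the fixture, fixed to the bench: aluminium base plate 110 x 90 x 12 mm, over which the V-block (60 x 56 mm) stands on springs. Origin under the plate's centre, below the groove's middle; x along the groove
- cradle (a joint): how far the V-block has sunk on its springs, m: 0 up, 0.010 on its stop. It starts to sink at about 2 N and needs 1.2 N more per mm (8 N at 5 mm, 14 N at the stop); it springs back and does not give sideways: a barrel clamped rigidly 1 mm off-centre bears on one face only, while one let go, or pressed from above by the closed fingertips, centres itself
- face_left: the groove's sloping face on its +y side (26 mm wide steel bar, 50 mm long); origin at the groove's bottom line, mid-length, same axes as point groove
- face_right: the groove's sloping face on its -y side; origin and axes as face_left
- applicator: the glue applicator, hanging upright in the stand: white round handle 14 mm diameter, from 4 to 62 mm above the origin; flange 30 mm diameter, 4 mm thick, whose underside (the origin, on the axis) rests on the stand's top; below it a thin shaft 8 mm diameter down to 48 mm under the origin, then a dark tip. z along its axis, up to the handle. 50 g
- applicator_tip (a point): the applicator's lower end: rounded tip of 6 mm diameter, 57 mm below the applicator's origin
- stand_hole0 (a point): centre of the mouth of the stand's hole, 70 mm above the bench: hole 17 mm diameter, 64 mm deep, in an upright wooden block 56 x 56 x 70 mm fixed to the bench
- pot: the small open round pot, white ceramic: 62 mm diameter outside, 54 mm inside at the rim, 36 mm high, inner floor 6 mm above its underside, loose, 300 g. Origin at the centre of its underside, z up
- spool: bystander, leave alone: a grey flanged wire spool, 52 mm across, 34 mm high; origin under its centre
- screwdriver: bystander, leave alone: a red-handled screwdriver lying flat, 170 mm long; origin under its handle and blade line, x along it
- bottle: bystander, leave alone: a small closed amber bottle, 34 mm across, 70 mm high; origin under its centre
- jar: bystander, leave alone: a closed glass jar with steel lid, 48 mm across, 50 mm high; origin under its centre
- tape: bystander, leave alone: a roll of yellow tape lying flat, 52 mm across, 18 mm high; origin under its centre
- cap: bystander, leave alone: a black plastic disc cap, 38 mm across, 12 mm high; origin under its centre
There are look-alikes about, which are no part of the job. Leave any orange look-alike of the fixture alone.

How it is judged:
On the way, in this order (a step that is already met when the one before it is completed fails the run):
1. the applicator's tip is dipped into the pot, at least 14 mm below its rim (horizontal distance between applicator_tip and pot below 0.026 m and z of applicator_tip in the frame of pot below 0.022 m), for 0.1 s.
2. the tip touches the faces at the bottom of the groove (within 10 mm of the bottom line's height, 20 mm of mid-length) ((contact force between applicator and face_left above 0.2 N or contact force between applicator and face_right above 0.2 N) and z of applicator_tip in the frame of groove below 0.01 m and x of applicator_tip in the frame of groove between -0.02 and 0.02 m), for 0.1 s.
3. the applicator hangs in its stand again, flange down, let go (distance between applicator and stand_hole0 below 0.008 m and angle between applicator's own z axis and vertical below 0.1 rad and contact force between the fingers and applicator below 0.05 N), for 0.2 s.
At the end, for the whole second after the job is handed in: Thick barrel in the groove (axis within 0.07 rad, 3 mm sideways, 10 mm lengthwise, 28 to 33.5 mm over its bottom), the fingers on it (over 2 N), pressing each face with 2 to 20 N, block sunk 2 to 9 mm, at rest; applicator released, upright in its stand (all of step 3 and contact force between lens and face_left between 2 and 20 N and contact force between lens and face_right between 2 and 20 N and value of joint cradle between 0.002 and 0.009 m and contact force between the fingers and lens above 2 N and angle between the x axis of lens and the x axis of groove, either way round below 0.07 rad and x of lens in the frame of groove between -0.01 and 0.01 m and y of lens in the frame of groove between -0.003 and 0.003 m and z of lens in the frame of groove between 0.028 and 0.0335 m and linear speed of lens below 0.02 m/s); the arm keeps its last pose, push and grip.
It fails at once if the V-block's faces are loaded with more than 30 N (contact force between anything else and face_left above 30 N or contact force between anything else and face_right above 30 N).
It fails at once if the pot is shoved more than 30 mm or tipped over (distance of pot from where it was at the start of the episode above 0.03 m or angle between pot's own z axis and vertical above 0.4 rad).
It fails at once if the slim barrel or another bystander is moved more than 30 mm (distance of any of slim_barrel, spool, screwdriver, bottle, jar, tape, cap from where it was at the start of the episode above 0.03 m).
It also fails if it takes over 72 s, if anything falls off the work surface, if the arm or the gripper's body presses on something with over 40 N, if the wrist force passes 120 N, or if a joint passes its speed limit or range.

## Working session

There is one attempt and no reset: what is moved stays moved. The work goes in short steps, Python scripts to look and compute and a shell command to move; the robot and the scene stay as the last step left them, time stands still between calls to the robot, and variables do not carry over. Pictures are saved under pics/ and viewed, at most 10 in all, crops included, and the job is handed in when it is done.

```bash
mkdir -p pics
cat > h.py <<'E'
import numpy as np, cv2
from scipy.spatial.transform import Rotation as Ro
from workcell import ctrl
def grab(n):
    o=ctrl.observe(); im,d=ctrl.grab_frame(n); c=ctrl.get_calibration(n)
    f=200/np.tan(np.radians(c["fovy"])/2)
    if "R" in c: R=np.array(c["R"]);t=np.array(c["t"]);Rw=R.T;p=-R.T@t
    else:
        T=np.array(c["T_tool_cam"]);Rt=Ro.from_rotvec(o["tcp_rot"]).as_matrix()
        Rw=Rt@T[:3,:3];p=Rt@T[:3,3]+np.array(o["tcp_pos"])
    return im,d,dict(f=f,cx=c["cx"],cy=c["cy"],Rw=Rw,p=p)
def rays(K,u,v):
    u=np.asarray(u,float);v=np.asarray(v,float)
    return np.stack([(u-K["cx"])/K["f"],(v-K["cy"])/K["f"],np.ones_like(u)],-1)@K["Rw"].T
def onplane(K,u,v,z):
    r=rays(K,u,v); return K["p"]+r*((z-K["p"][2])/r[...,2])[...,None]
def cloud(K,d):
    v,u=np.mgrid[:d.shape[0],:d.shape[1]]; return K["p"]+rays(K,u,v)*d[...,None]
E
python3 - <<'E'
from h import *
for n in("top","scene"):
    im,d,K=grab(n); cv2.imwrite(f"pics/{n}.png",im); np.savez(f"{n}.npz",im=im,d=d,**K); print(n,K["p"],K["f"],K["Rw"])
o=ctrl.observe();print(o,ctrl.nose_length,ctrl.get_calibration("wrist"))
E
```

```text
top [0.38761232 0.00359648 0.99978131] 423.2953861947051 [[ 0.0038125  -0.98591334  0.16721351]
 [-0.99986725 -0.00110946  0.01625563]
 [-0.01584113 -0.16725329 -0.98578669]]
scene [1.05446315 0.34629699 0.84618637] 427.6661570614759 [[-0.55563727  0.65599325 -0.51082293]
 [ 0.83132339  0.44794009 -0.32901535]
 [ 0.01298623 -0.60747224 -0.79423475]]
{'clock': 0.1, 'joints': array([-1.34151073,  0.59200191,  0.04831091,  1.60969946, -0.03331315,
        0.94274233, -0.0337011 ]), 'qvel': array([ 2.95799258e-04, -3.11673472e-03,  7.68288340e-05, -4.35735414e-03,
       -3.82355194e-04,  1.37443063e-03, -8.75249875e-05]), 'joint_efforts': array([ 4.65779129e-03, -5.49996686e+01,  1.55318711e+00, -1.98824573e+01,
        9.69724468e-03,  3.85406674e-03, -1.09625589e-05]), 'tcp_pos': array([0.22973831, 0.68687765, 0.24927173]), 'tcp_rot': array([-0.5046939 , -3.10056019,  0.00319429]), 'wrist_force': array([-0.52108428, -0.3452025 ,  0.06980696]), 'torque': array([-0.01008031,  0.05431525,  0.01737385]), 'grasp_force': 0.0, 'gripper_width': 0.08568709522610198} 0.019 {'fovy': 67.20528561346924, 'cx': 318.3741572411481, 'cy': 193.3771073603566, 'T_tool_cam': array([[-1.93751112e-03, -9.65245608e-01, -2.61337259e-01,
         6.64048605e-02],
       [ 9.99997776e-01, -1.65260705e-03, -1.30993610e-03,
         9.15177235e-04],
       [ 8.32522267e-04, -2.61339215e-01,  9.65246663e-01,
        -1.23785213e-01],
       [ 0.00000000e+00,  0.00000000e+00,  0.00000000e+00,
         1.00000000e+00]])}
```

View pics/top.png

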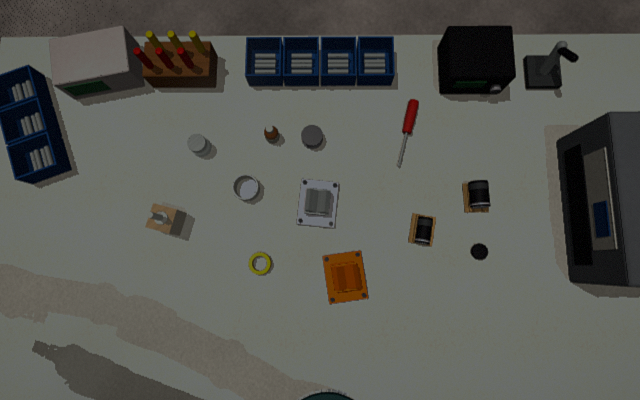

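View pics/scene.png

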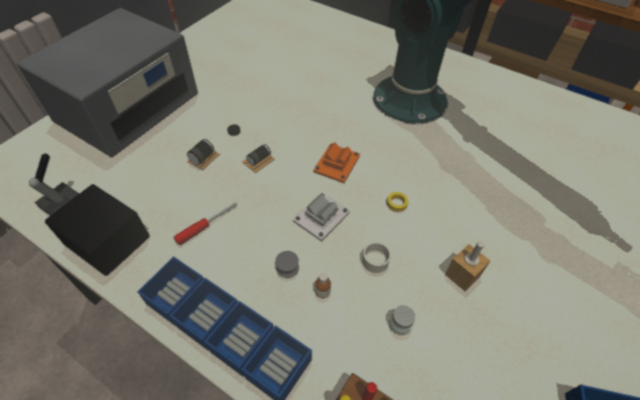

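The top picture shows the stand at (165,219), pot at (246,188), steel fixture at (319,203), orange look-alike at (346,276), slim barrel at (423,230) and thick barrel at (478,195). The scene picture has the same things at (468,265), (376,257), (321,212), (258,155) and (201,152).

Run:
```python
from h import *
for n,boxes in (("top",dict(stand=(140,195,192,243),pot=(228,170,266,206),fix=(292,174,345,232),slim=(404,208,440,250),thick=(458,172,496,216),orange=(318,245,372,305))),
  ("scene",dict(stand=(440,235,495,292),pot=(355,235,396,278),fix=(290,185,352,240),slim=(240,138,278,175),thick=(183,132,223,172)))):
    Z=np.load(n+".npz");K={k:Z[k] for k in("f","cx","cy","Rw","p")};P=cloud(K,Z["d"])
    for k,(a,b,c,e) in boxes.items():
        Q=P[b:e,a:c].reshape(-1,3);h=Q[:,2]
        print(n,k,"zmax%.4f"%h.max(),end=" ")
        for lo,hi in ((.008,.016),(.016,.03),(.03,.045),(.045,.06),(.062,.074),(.11,.15)):
            q=Q[(h>lo)&(h<hi)]
            if len(q)>5:
                r=cv2.minAreaRect((q[:,:2]*1000).astype(np.float32));print(f"| {lo}-{hi} n{len(q)} rect {np.round(r[0],1)} {np.round(r[1],1)} {r[2]:.1f} med {np.round(np.median(q,0)*1000,1)}",end=" ")
        print()
```

```text
top stand zmax0.9998 | 0.008-0.016 n31 rect [479.4 343. ] [ 2.  54.2] 76.1 med [478.8 342.9  12.5] | 0.016-0.03 n51 rect [480.6 342.4] [ 2.3 54.2] 75.6 med [482.2 342.   23.9] | 0.03-0.045 n55 rect [480.1 342.5] [ 2.9 54.9] 73.9 med [478.8 342.9  37.9] | 0.045-0.06 n58 rect [479.8 342.5] [ 2.2 55. ] 75.0 med [479.6 342.9  52.2] | 0.062-0.074 n551 rect [487.  369.7] [58.2 55.8] 75.2 med [482.7 363.8  68.8] | 0.11-0.15 n58 rect [487.1 367.9] [12.5 12.6] 0.4 med [486.9 365.4 128.1] 
top pot zmax0.9998 | 0.008-0.016 n45 rect [566.2 189.2] [57.5 50.3] 61.2 med [565.3 192.5  11.4] | 0.016-0.03 n78 rect [563.3 191.6] [59.2 54.6] 45.2 med [569.1 198.6  22.8] | 0.03-0.045 n144 rect [564.4 191.4] [59.9 58.9] 45.4 med [563.9 190.8  34.7] 
top fix zmax0.9998 | 0.008-0.016 n1031 rect [530.5  22.9] [ 89.9 110.2] 84.3 med [522.2  21.4  11. ] | 0.016-0.03 n24 rect [528.7  21.9] [78.2 96.8] 85.0 med [549.    6.9  18. ] | 0.03-0.045 n342 rect [530.3  22.6] [55.5 60.3] 84.1 med [526.1  23.1  38. ] | 0.045-0.06 n284 rect [530.1  22.3] [53.7 50.6] 86.2 med [530.7  21.7  48.5] 
top slim zmax0.9998 | 0.008
[... 1937 characters left out ...]
 0.045-0.06 n224 rect [532.9  27.9] [54.4 50.9] 82.5 med [534.8  37.7  48.5] 
scene slim zmax0.8462 | 0.008-0.016 n59 rect [ 477.7 -206.3] [28.8 69.2] 53.6 med [ 481.1 -204.3    9.8] | 0.016-0.03 n108 rect [ 474.7 -205.4] [24.7 67.4] 57.1 med [ 477.2 -203.9   24.3] | 0.03-0.045 n172 rect [ 467.5 -215.9] [28.7 63.3] 82.6 med [ 469.4 -214.2   34.3] 
scene thick zmax0.8462 | 0.008-0.016 n41 rect [ 554.8 -334.4] [27.5 72.3] 64.3 med [ 563.  -331.6   10.1] | 0.016-0.03 n90 rect [ 560.7 -331.3] [34.7 72.2] 57.0 med [ 568.4 -326.9   24.4] | 0.03-0.045 n205 rect [ 551.6 -343.1] [41.7 64.3] 88.2 med [ 555.5 -332.    38.9] | 0.045-0.06 n121 rect [ 551. -345.] [61.7 27. ] 4.8 med [ 553.4 -344.5   47. ]
```

```bash
cat >> h.py <<'E'
def go(w,yaw=None):
    """world target TCP (m) -> tool shift mm, turn deg (yaw = world angle of tool x, deg)"""
    o=ctrl.observe();R=Ro.from_rotvec(o["tcp_rot"]).as_matrix();p=np.array(o["tcp_pos"])
    cur=np.degrees(np.arctan2(R[1,0],R[0,0]))
    print("t",round(o["clock"],2),"tcp",np.round(p*1000,1),"yaw %.1f"%cur,"F",np.round(o["wrist_force"],1),"w%.1f g%.1f"%(o["gripper_width"]*1000,o["grasp_force"]),"toolz",np.round(R[:,2],3))
    if w is not None: print("shift",np.round(R.T@(np.array(w)-p)*1000,1),"turn",None if yaw is None else round((cur-yaw+180)%360-180,1))
E
python3 -c "
from h import *
go([.485,.371,.25],178)"
python3 -m jog '[[-343,-218,0,-18],[-343,-218,0,-18],[-343,-218,0,-18],[-343,-218,0,-18],[-343,-218,0,-18],[-343,-218,0,-18],[-343,-218,0,-18],[-343,-218,0,-18],[-343,-218,0,-18],[-343,-218,0,-18],[-343,-218,0,-18],[-343,-218,0,-18]]'
python3 -c "
from h import *
im,d,K=grab('wrist');cv2.imwrite('pics/w1.png',im);np.savez('w1.npz',im=im,d=d,**K);go([.489,.371,.25],178)
P=cloud(K,d);print(P[...,2].max());
for lo,hi in((.062,.075),(.115,.15)):
  q=P[(P[...,2]>lo)&(P[...,2]<hi)]
  if len(q)>9:print(len(q),cv2.minAreaRect((q[:,:2]*1000).astype(np.float32)),np.median(q,0),q.max(0))
"
```

```text
t 0.1 tcp [229.7 686.9 249.3] yaw 161.5 F [-0.5 -0.3  0.1] w85.7 g0.0 toolz [-0.001 -0.002 -1.   ]
shift [-3.423e+02 -2.186e+02 -2.000e-01] turn -16.5
clock: 1.1
tcp_pos: [0.4879, 0.369, 0.2499]
tcp_rot: [0.023, 3.142, -0.002]
wrist_force: [-0.8, 1.2, -0.1]
gripper_width: 0.0855
grasp_force: 0.0
t 1.15 tcp [486.2 371.4 250. ] yaw 179.4 F [-0.5  0.4  0.1] w85.4 g0.0 toolz [-0.001 -0.    -1.   ]
shift [-2.8 -0.4 -0. ] turn 1.4
0.37372937376650334
2493 ((489.10919189453125, 371.4057922363281), (56.03190612792969, 56.64296340942383), 75.25109100341797) [0.48365218 0.37218193 0.07033215] [0.52291676 0.40502097 0.07498794]
265 ((488.9729309082031, 370.983642578125), (13.217092514038086, 13.552517890930176), 14.344494819641113) [0.48728703 0.37091812 0.13174068] [0.49583343 0.37787169 0.13411926]
```

View pics/w1.png

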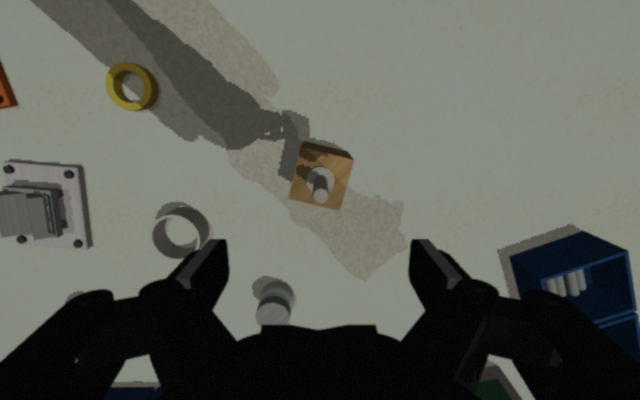

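The wrist picture shows the handle's top at (320,190) on the stand, the pot at (180,232) and the steel fixture at left (40,205). Wrist depth gives handle top at 132 mm and stand top at 70 mm, centred at (489, 371).

```bash
python3 -c "
from h import *
Z=np.load('w1.npz');P=cloud(Z,Z['d'])
def r(b,lo,hi):
  a,t,c,e=b;Q=P[t:e,a:c].reshape(-1,3);q=Q[(Q[:,2]>lo)&(Q[:,2]<hi)];print(len(q),cv2.minAreaRect((q[:,:2]*1000).astype(np.float32)),cv2.minEnclosingCircle((q[:,:2]*1000).astype(np.float32)),np.median(q,0))
r((145,195,218,262),.032,.042);r((145,195,218,262),.02,.03)
"
python3 -m jog '[[-3,0,20,0],[-3,0,55,0],[-3,0,90,0],[-3,0,120,0],[-3,0,138,0],[-3,0,138,0],[-3,0,138,0],[-3,0,138,0]]'
python3 -m jog '[[0,0,0,0],[0,0,0,0],[0,0,0,0],[0,0,0,0],[0,0,0,0],[0,0,0,0],[0,0,0,0],[0,0,0,0],[0,0,0,0],[0,0,0,0]]' 5
```

```text
556 ((564.9851684570312, 192.70230102539062), (57.81806945800781, 61.74869918823242), 32.68006134033203) ((566.4481201171875, 193.70738220214844), 30.966768264770508) [0.56192146 0.18814748 0.0359009 ]
436 ((566.005615234375, 195.71888732910156), (57.200927734375, 57.9853401184082), 62.624610900878906) ((565.1635131835938, 194.82461547851562), 30.06723976135254) [0.56798828 0.18907242 0.02516273]
clock: 1.82
tcp_pos: [0.489, 0.374, 0.1134]
tcp_rot: [0.01, 3.141, 0.003]
wrist_force: [0.6, -0.4, -0.7]
gripper_width: 0.0856
grasp_force: 0.0
clock: 2.65
tcp_pos: [0.4891, 0.3719, 0.1122]
tcp_rot: [-0.014, -3.141, 0.0]
wrist_force: [0.8, -0.2, -0.5]
gripper_width: 0.0123
grasp_force: 58.4
```

```bash
python3 -m jog '[[0,0,-20,0],[0,0,-50,0],[0,0,-85,0],[0,0,-100,0],[0,0,-100,0],[0,0,-100,0]]'; python3 -c "
from h import *
go([.566,.194,.212],180)
im,d,K=grab('wrist');cv2.imwrite('pics/w2.png',im)"
```

```text
clock: 3.15
tcp_pos: [0.4894, 0.3723, 0.2132]
tcp_rot: [0.014, 3.14, 0.002]
wrist_force: [-0.6, 0.2, -0.2]
gripper_width: 0.0122
grasp_force: 58.4
t 3.15 tcp [489.4 372.3 213.2] yaw 179.5 F [-0.6  0.2 -0.2] w12.2 g58.4 toolz [ 0.002  0.001 -1.   ]
shift [ -78.1 -177.6    1.1] turn -0.5
```

View pics/w2.png

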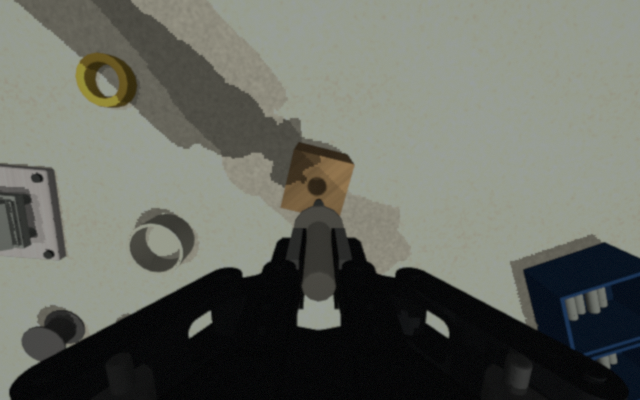

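The applicator is held, its tip at (318,203), and the empty hole shows at (317,187). I check the tip and hole by rays, then go over the pot.

```bash
python3 -c "
from h import *
im,d,K=grab('wrist');print('tip',onplane(K,318,201,.115),'hole',onplane(K,317,187,.07))
P=cloud(K,d);Q=P[200:280,120:205].reshape(-1,3);q=Q[(Q[:,2]>.031)&(Q[:,2]<.042)];print(cv2.minEnclosingCircle((q[:,:2]*1000).astype(np.float32)))
"
python3 -m jog '[[-78,-178,0,0],[-78,-178,0,0],[-78,-178,0,0],[-78,-178,0,0],[-78,-178,0,0],[-78,-178,0,0],[-78,-178,0,0],[-78,-178,0,0]]'
python3 -c "
from h import *
go([.566,.194,.113],180)
im,d,K=grab('wrist');cv2.imwrite('pics/w3.png',im);np.savez('w3.npz',im=im,d=d,**K)
P=cloud(K,d);np.set_printoptions(precision=4,suppress=True)
v,u=np.mgrid[:400,:640]
m=(P[...,2]>.03)&(P[...,2]<.042)&(abs(P[...,0]-.566)<.045)&(abs(P[...,1]-.194)<.045);q=P[m]
print('pot',cv2.minEnclosingCircle((q[:,:2]*1000).astype(np.float32)),np.median(q,0))
F=(abs(P[...,0]-.53)<.08)&(abs(P[...,1]-.024)<.07)
for lo,hi in((.008,.016),(.03,.045),(.045,.06)):
  q=P[F&(P[...,2]>lo)&(P[...,2]<hi)];print(len(q),cv2.minAreaRect((q[:,:2]*1000).astype(np.float32)))
"
```

```text
tip [0.48822071 0.37202041 0.115     ] hole [0.48830732 0.37098737 0.07      ]
((566.3372192382812, 193.77981567382812), 31.190385818481445)
clock: 3.92
tcp_pos: [0.5645, 0.1937, 0.2109]
tcp_rot: [-0.013, -3.139, 0.0]
wrist_force: [0.0, 0.4, -1.3]
gripper_width: 0.0124
grasp_force: 58.5
t 3.92 tcp [564.5 193.7 210.9] yaw 179.5 F [ 0.   0.4 -1.3] w12.4 g58.5 toolz [-0.003 -0.    -1.   ]
shift [-1.8  0.3 97.9] turn -0.5
pot ((566.7700805664062, 193.4463653564453), 30.725542068481445) [0.563  0.1932 0.0359]
4793 ((532.3319091796875, 25.094165802001953), (90.44670867919922, 109.9648208618164), 84.04378509521484)
1932 ((532.3734130859375, 24.97021484375), (56.88820266723633, 60.21677780151367), 84.07658386230469)
1928 ((532.3287963867188, 25.293533325195312), (55.36993408203125, 50.188560485839844), 84.08026123046875)
```

```bash
python3 -m jog '[[-1,0,30,0],[-1,0,60,0],[-1,0,85,0],[-1,0,97,0],[-1,0,97,0],[-1,0,97,0],[-1,0,97,0],[-1,0,97,0],[-1,0,97,0],[-1,0,97,0]]'
python3 -m jog '[[0,0,-25,0],[0,0,-60,0],[0,0,-95,0],[0,0,-95,0],[0,0,-95,0],[0,0,-95,0]]'
python3 -c "
from h import *
go([.5323,.0252,.175],174.1)"
```

```text
clock: 4.8
tcp_pos: [0.5673, 0.1936, 0.1165]
tcp_rot: [0.014, 3.14, 0.001]
wrist_force: [-0.2, 0.2, 0.2]
gripper_width: 0.0125
grasp_force: 58.5
clock: 5.3
tcp_pos: [0.5662, 0.1931, 0.2105]
tcp_rot: [0.014, 3.142, 0.0]
wrist_force: [-0.3, -0.3, -1.8]
gripper_width: 0.0123
grasp_force: 58.5
t 5.3 tcp [566.2 193.1 210.5] yaw 179.5 F [-0.3 -0.3 -1.8] w12.3 g58.5 toolz [ 0.  0. -1.]
shift [  32.4 -168.2   35.5] turn 5.4
```

```bash
python3 -m jog '[[32,-168,0,5],[32,-168,0,5],[32,-168,0,5],[32,-168,0,5],[32,-168,0,5],[32,-168,0,5],[32,-168,25,5],[32,-168,45,5],[32,-168,55,5],[32,-168,55,5],[32,-168,55,5],[32,-168,55,5]]'
python3 -c "
from h import *
go([.5323,.0252,.135],174.1)"
```

```text
clock: 6.3
tcp_pos: [0.5337, 0.0265, 0.1557]
tcp_rot: [0.149, 3.137, 0.001]
wrist_force: [-0.7, 0.1, 0.3]
gripper_width: 0.0125
grasp_force: 58.6
t 6.3 tcp [533.7  26.5 155.7] yaw 174.6 F [-0.7  0.1  0.3] w12.5 g58.6 toolz [ 0.001  0.    -1.   ]
shift [ 1.3 -1.4 20.7] turn 0.5
```

```bash
python3 -m jog '[[1,-1,8,0],[1,-1,15,0],[1,-1,18,0],[1,-1,20,0],[1,-1,22,0],[1,-1,23,0],[1,-1,23,0],[1,-1,23,0],[1,-1,23,0],[1,-1,23,0]]'
python3 -c "
from h import *
go([.5323,.0252,.135],174.1)"
```

```text
clock: 7.13
tcp_pos: [0.5318, 0.0243, 0.1325]
tcp_rot: [-0.151, -3.138, 0.001]
wrist_force: [-2.1, -1.5, 4.5]
gripper_width: 0.0124
grasp_force: 58.8
t 7.13 tcp [531.8  24.3 132.5] yaw 174.5 F [-2.1 -1.5  4.5] w12.4 g58.8 toolz [-0. -0. -1.]
shift [-0.4  0.9 -2.5] turn 0.4
```

The wrist force of about 4.5 N confirms the touch. Next I go back to the stand.

```bash
python3 -m jog '[[0,0,0,0],[0,0,-10,0],[0,0,-40,0],[0,0,-75,0],[0,0,-82,0],[0,0,-82,0],[0,0,-82,0]]'
python3 -c "
from h import *
go([.489,.3712,.212],174.5)"
```

```text
clock: 7.72
tcp_pos: [0.5324, 0.0254, 0.2147]
tcp_rot: [0.149, 3.136, 0.001]
wrist_force: [0.2, 0.2, -0.3]
gripper_width: 0.0123
grasp_force: 58.5
t 7.72 tcp [532.4  25.4 214.7] yaw 174.5 F [ 0.2  0.2 -0.3] w12.3 g58.5 toolz [ 0.002  0.001 -1.   ]
shift [ 76.1 340.1   2.9] turn 0.0
```

```bash
python3 -m jog '[[76,340,0,0],[76,340,0,0],[76,340,0,0],[76,340,0,0],[76,340,0,0],[76,340,0,0],[76,340,0,0],[76,340,0,0],[76,340,0,0],[76,340,0,0],[76,340,0,0],[76,340,0,0]]'
python3 -c "
from h import *
go([.489,.3712,.212],174.5)
im,d,K=grab('wrist');cv2.imwrite('pics/w4.png',im[120:320,220:420]);np.savez('w4.npz',im=im,d=d,**K)
P=cloud(K,d);q=P[(abs(P[...,2]-.07)<.004)&(abs(P[...,0]-.489)<.045)&(abs(P[...,1]-.371)<.045)];print(cv2.minAreaRect((q[:,:2]*1000).astype(np.float32)))
"
```

```text
clock: 8.72
tcp_pos: [0.4887, 0.3682, 0.2128]
tcp_rot: [-0.153, -3.136, 0.005]
wrist_force: [0.1, -0.3, -0.1]
gripper_width: 0.0124
grasp_force: 58.6
t 8.72 tcp [488.7 368.2 212.8] yaw 174.4 F [ 0.1 -0.3 -0.1] w12.4 g58.6 toolz [-0.002 -0.003 -1.   ]
shift [-0.   3.   0.8] turn -0.1
((488.9140625, 371.4154052734375), (56.10991668701172, 56.13413619995117), 75.30310821533203)
```

View pics/w4.png

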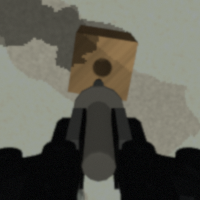

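The tip is at about (317,200) and the hole at (322,187) in the full image, so the tool is about 3 mm short in y. That agrees with the measured TCP.

```bash
python3 -m jog '[[0,2.5,0,0],[0,2.5,0,0],[0,2.5,0,0]]'
python3 -c "
from h import *
im,d,K=grab('wrist');go([.489,.3714,.112],174.5)
g=cv2.cvtColor(im,6)[160:225,295:345]
print('tip',onplane(K,317,200,.115))
s=cv2.resize(im[150:230,280:360],None,fx=6,fy=6,interpolation=2);cv2.imwrite('pics/w5.png',s)"
```

```text
clock: 9.02
tcp_pos: [0.4896, 0.3719, 0.2144]
tcp_rot: [0.153, 3.138, -0.0]
wrist_force: [-0.0, 0.1, -0.5]
gripper_width: 0.0124
grasp_force: 58.6
t 9.07 tcp [489.5 372.1 214.4] yaw 174.4 F [ 0.1  0.6 -0.2] w12.6 g58.6 toolz [ 0. -0. -1.]
shift [  0.5  -0.8 102.4] turn -0.1
tip [0.48910579 0.37159483 0.115     ]
```

View pics/w5.png

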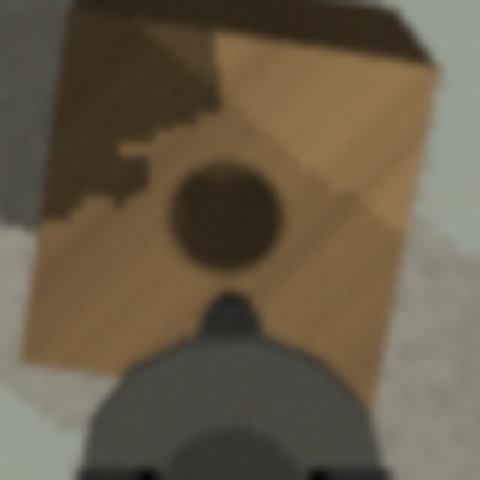

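The tip at (318.5,200) and the hole centre at (318,186) now line up, so I lower and release.

```bash
python3 -m jog '[[0,-0.5,25,0],[0,-0.5,50,0],[0,-0.5,75,0],[0,-0.5,92,0],[0,-0.5,99,0],[0,-0.5,101,0],[0,-0.5,101,0],[0,-0.5,101,0],[0,-0.5,101,0]]'
python3 -m jog '[[0,0,0,0],[0,0,0,0],[0,0,0,0],[0,0,0,0],[0,0,0,0],[0,0,0,0],[0,0,0,0],[0,0,0,0]]' 60
python3 -m jog '[[0,0,-20,0],[0,0,-50,0],[0,0,-85,0],[0,0,-120,0],[0,0,-140,0],[0,0,-140,0],[0,0,-140,0]]' 85
python3 -c "
from h import *
im,d,K=grab('wrist');go([.550,-.347,.25],180);cv2.imwrite('pics/w6.png',im)
P=cloud(K,d)
for lo,hi in((.062,.073),(.115,.15)):
  q=P[(P[...,2]>lo)&(P[...,2]<hi)&(abs(P[...,0]-.489)<.045)&(abs(P[...,1]-.371)<.045)];print(len(q),cv2.minAreaRect((q[:,:2]*1000).astype(np.float32)),np.median(q,0))
"
```

```text
clock: 9.82
tcp_pos: [0.49, 0.373, 0.1146]
tcp_rot: [0.151, 3.136, 0.003]
wrist_force: [-0.9, 0.3, 0.1]
gripper_width: 0.0125
grasp_force: 59.0
clock: 10.48
tcp_pos: [0.4891, 0.3724, 0.1133]
tcp_rot: [0.151, 3.138, -0.0]
wrist_force: [0.8, -0.2, 0.1]
gripper_width: 0.0605
grasp_force: 0.0
clock: 11.07
tcp_pos: [0.4897, 0.3729, 0.2548]
tcp_rot: [0.151, 3.136, 0.003]
wrist_force: [-0.6, 0.1, 0.2]
gripper_width: 0.0852
grasp_force: 0.0
t 11.12 tcp [488.8 372.1 253.2] yaw 174.5 F [-1.3 -0.4 -0.1] w84.9 g0.0 toolz [-0. -0. -1.]
shift [-129.8 -710.     3.3] turn -5.5
2132 ((489.0180969238281, 371.38531494140625), (56.04860305786133, 56.26774215698242), 75.26840209960938) [0.48264708 0.3687199  0.07021443]
255 ((489.56463623046875, 373.6476135253906), (12.879526138305664, 13.404851913452148), 9.59180736541748) [0.48811139 0.37384012 0.13177311]
```

The applicator hangs again, its top at 132 mm and within 3 mm of centre. Next is the lens.

```bash
python3 -m jog '[[-65,-355,0,-3],[-65,-355,0,-3],[-65,-355,0,-3],[-65,-355,0,-3],[-65,-355,0,-3],[-65,-355,0,-3],[-65,-355,0,-3],[-65,-355,0,-3],[-65,-355,0,-3],[-65,-355,0,-3],[-65,-355,0,-3]]'
python3 -c "
from h import *
go([.550,-.347,.25],180)"
```

```text
clock: 12.03
tcp_pos: [0.5186, 0.0104, 0.2516]
tcp_rot: [-0.076, -3.137, 0.002]
wrist_force: [0.1, 1.6, -0.4]
gripper_width: 0.0849
grasp_force: 0.0
t 12.03 tcp [518.6  10.4 251.6] yaw 177.2 F [ 0.1  1.6 -0.4] w84.9 g0.0 toolz [-0.004 -0.001 -1.   ]
shift [ -48.7 -355.5    1.8] turn -2.8
```

```bash
python3 -m jog '[[-49,-354,0,-3],[-49,-354,0,-3],[-49,-354,0,-3],[-49,-354,0,-3],[-49,-354,0,-3],[-49,-354,0,-3],[-49,-354,0,-3],[-49,-354,0,-3],[-49,-354,0,-3],[-49,-354,0,-3],[-49,-354,0,-3],[-49,-354,0,-3]]'
python3 -c "
from h import *
im,d,K=grab('wrist');go([.550,-.347,.25],180);cv2.imwrite('pics/w7.png',im);np.savez('w7.npz',im=im,d=d,**K)
P=cloud(K,d)
M=(abs(P[...,0]-.55)<.06)&(abs(P[...,1]+.348)<.05)
for lo,hi in((.001,.006),(.006,.016),(.028,.055),(.04,.055)):
  q=P[M&(P[...,2]>lo)&(P[...,2]<hi)];print(len(q),cv2.minAreaRect((q[:,:2]*1000).astype(np.float32)),np.median(q,0),q[:,2].max())
"
```

```text
clock: 13.03
tcp_pos: [0.554, -0.3398, 0.2519]
tcp_rot: [0.019, -3.14, -0.005]
wrist_force: [0.0, 0.0, 0.1]
gripper_width: 0.085
grasp_force: 0.0
t 13.08 tcp [ 554.1 -339.3  252.2] yaw -179.2 F [0.3 0.5 0.3] w84.9 g0.0 toolz [-0.001  0.003 -1.   ]
shift [ 4.2 -7.6  2.2] turn 0.8
1417 ((549.9674072265625, -348.0021667480469), (99.87060546875, 119.81563568115234), 89.95267486572266) [ 0.53390807 -0.34777689  0.00178355] 0.005438533865860962
76 ((517.2036743164062, -350.1474914550781), (7.266732215881348, 36.337074279785156), 2.3438656330108643) [ 0.51761538 -0.33923258  0.00904255] 0.011879790803823176
2052 ((550.7119140625, -349.3905944824219), (61.28422546386719, 43.89714050292969), 1.739622712135315) [ 0.54877306 -0.34887705  0.04648891] 0.05139063349340384
1704 ((550.8436279296875, -349.4121398925781), (61.23604202270508, 36.63631057739258), 1.1627024412155151) [ 0.54941145 -0.34891922  0.04742179] 0.05139063349340384
```

View pics/w7.png

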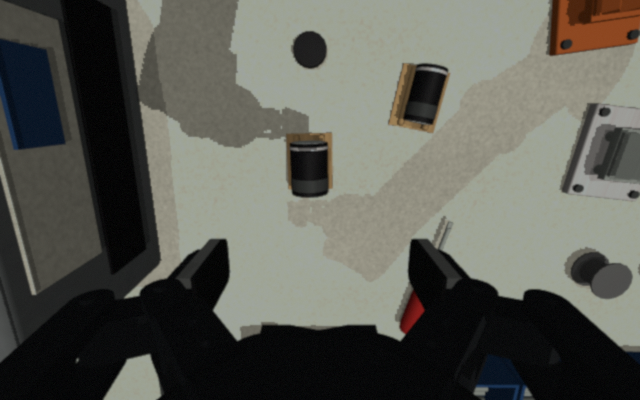

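The lens lies at (310,168) on its rest, with the slim barrel at (425,95), and I measure it at (551, -349). Depth from the wrist and top views puts its top at about 48–49 mm, so the axis is at 27 mm.

```bash
python3 -m jog '[[4,-9,0,-1],[4,-9,0,-1],[4,-9,0,-1],[4,-9,30,-1],[4,-9,65,-1],[4,-9,100,-1],[4,-9,120,-1],[4,-9,120,-1],[4,-9,120,-1],[4,-9,120,-1]]'
python3 -c "
from h import *
go([.5508,-.3494,.036],181.5);im,d,K=grab('wrist');P=cloud(K,d);M=(abs(P[...,0]-.55)<.045)&(abs(P[...,1]+.348)<.035)
q=P[M&(P[...,2]>.028)&(P[...,2]<.055)];print(len(q),cv2.minAreaRect((q[:,:2]*1000).astype(np.float32)),q[:,2].max(),np.percentile(q[:,2],[90,98]));go(None)"
```

```text
clock: 13.92
tcp_pos: [0.5509, -0.3519, 0.1348]
tcp_rot: [-0.042, 3.139, -0.002]
wrist_force: [0.9, -0.5, -0.1]
gripper_width: 0.0852
grasp_force: 0.0
t 13.92 tcp [ 550.9 -351.9  134.8] yaw -178.5 F [ 0.9 -0.5 -0.1] w85.2 g0.0 toolz [ 0.002 -0.001 -1.   ]
shift [ 0.2  2.6 98.8] turn 0.0
4468 ((550.4955444335938, -349.4564514160156), (61.33722686767578, 43.86479949951172), 1.7288860082626343) 0.0514659279353992 [0.04936144 0.05012637]
t 13.97 tcp [ 551.1 -352.3  135.4] yaw -178.5 F [-0.4 -0.5  0.4] w85.1 g0.0 toolz [ 0.003 -0.002 -1.   ]
```

```bash
python3 -m jog '[[0,2.5,30,0],[0,2.5,60,0],[0,2.5,85,0],[0,2.5,97,0],[0,2.5,98,0],[0,2.5,98,0],[0,2.5,98,0]]'
python3 -m jog '[[0,0,0,0],[0,0,0,0],[0,0,0,0],[0,0,0,0],[0,0,0,0],[0,0,0,0],[0,0,0,0],[0,0,0,0],[0,0,0,0],[0,0,0,0]]' 30
python3 -c "
from h import *
go(None)"
```

```text
clock: 14.55
tcp_pos: [0.5508, -0.3504, 0.0373]
tcp_rot: [-0.041, 3.138, -0.003]
wrist_force: [-0.3, 0.4, -0.1]
gripper_width: 0.0851
grasp_force: 0.0
clock: 15.38
tcp_pos: [0.5501, -0.3503, 0.0368]
tcp_rot: [-0.041, 3.14, -0.002]
wrist_force: [-0.5, -0.4, 6.8]
gripper_width: 0.0424
grasp_force: 60.2
t 15.38 tcp [ 550.1 -350.3   36.8] yaw -178.5 F [-0.5 -0.4  6.8] w42.4 g60.2 toolz [ 0.002 -0.001 -1.   ]
```

```bash
python3 -m jog '[[0,0,-20,0],[0,0,-50,0],[0,0,-85,0],[0,0,-110,0],[0,0,-110,0],[0,0,-110,0]]'
python3 -c "
from h import *
go([.5323,.0252,.147],174.1);im,d,K=grab('wrist');P=cloud(K,d);o=ctrl.observe()['tcp_pos'];M=(abs(P[...,0]-o[0])<.045)&(abs(P[...,1]-o[1])<.03)
q=P[M&(P[...,2]>.1)&(P[...,2]<.165)];print(len(q),cv2.minAreaRect((q[:,:2]*1000).astype(np.float32)),np.percentile(q[:,2],[50,90,98]));cv2.imwrite('pics/w8.png',im)"
```

```text
clock: 15.88
tcp_pos: [0.5502, -0.35, 0.1471]
tcp_rot: [-0.041, 3.138, -0.003]
wrist_force: [0.1, -0.3, -2.2]
gripper_width: 0.0418
grasp_force: 61.5
t 15.88 tcp [ 550.2 -350.   147.1] yaw -178.5 F [ 0.1 -0.3 -2.2] w41.8 g61.5 toolz [ 0.003 -0.002 -1.   ]
shift [  8.1 375.5  -0.6] turn 7.4
14297 ((550.074951171875, -349.0167236328125), (60.546844482421875, 59.95628356933594), 1.588287353515625) [0.15619402 0.15961851 0.16168473]
```

View pics/w8.png

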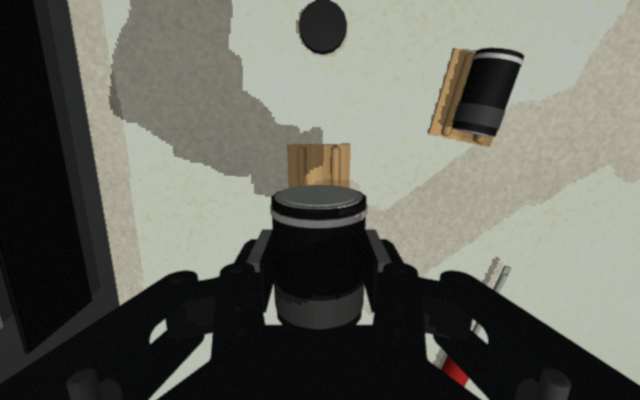

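The lens is held level and square (310,250), its top about 13 mm above the TCP, and the rest at (319,170) is empty. I carry it to the fixture.

```bash
python3 -m jog '[[8,375,-10,7],[8,375,-10,7],[8,375,-10,7],[8,375,-10,7],[8,375,-10,7],[8,375,-10,7],[8,375,-10,7],[8,375,-10,7],[8,375,-10,7],[8,375,-10,7],[8,375,-10,7],[8,375,-10,7]]'
python3 -c "
from h import *
im,d,K=grab('wrist');go([.5323,.0252,.077],174.1)
P=cloud(K,d);F=(abs(P[...,0]-.532)<.08)&(abs(P[...,1]-.025)<.07)
for lo,hi in((.008,.016),(.045,.058)):
  q=P[F&(P[...,2]>lo)&(P[...,2]<hi)];print(len(q),cv2.minAreaRect((q[:,:2]*1000).astype(np.float32)))
go(None)"
```

```text
clock: 16.93
tcp_pos: [0.5303, 0.0251, 0.154]
tcp_rot: [-0.149, -3.135, 0.002]
wrist_force: [0.8, -0.6, -1.0]
gripper_width: 0.0424
grasp_force: 61.7
t 16.98 tcp [530.6  23.8 154.2] yaw 174.4 F [-0.6 -1.2 -2.4] w42.2 g61.7 toolz [-0.003 -0.001 -1.   ]
shift [-1.8  1.6 77.2] turn 0.3
4043 ((524.4976196289062, 25.404983520507812), (90.43120574951172, 93.15625762939453), 84.43458557128906)
733 ((514.8082275390625, 26.271902084350586), (54.49666976928711, 15.030582427978516), 84.54303741455078)
t 16.98 tcp [530.6  23.8 154.2] yaw 174.4 F [-0.6 -1.2 -2.4] w42.2 g61.7 toolz [-0.003 -0.001 -1.   ]
```

```bash
python3 -m jog '[[-2,1,25,0],[-2,1,45,0],[-2,1,60,0],[-2,1,69,0],[-2,1,69,0],[-2,1,69,0],[-2,1,69,0]]'
python3 -c "
from h import *
from time import sleep
go([.5323,.0250,.077],174.1);grab('wrist');go([.5323,.0250,.077],174.1);grab('wrist');go([.5323,.0250,.077],174.1)"
```

```text
clock: 17.57
tcp_pos: [0.5342, 0.025, 0.0869]
tcp_rot: [0.153, 3.137, -0.0]
wrist_force: [0.1, -0.3, -1.4]
gripper_width: 0.0418
grasp_force: 61.7
t 17.57 tcp [534.2  25.   86.9] yaw 174.4 F [ 0.1 -0.3 -1.4] w41.8 g61.7 toolz [ 0.001 -0.    -1.   ]
shift [ 1.9 -0.2  9.9] turn 0.3
t 17.62 tcp [534.4  25.4  87.1] yaw 174.4 F [-0.1  0.4 -2.2] w41.7 g61.7 toolz [ 0.002 -0.    -1.   ]
shift [ 2.  -0.6 10.1] turn 0.3
t 17.67 tcp [534.4  25.6  87.2] yaw 174.5 F [-0.1 -0.6 -1.2] w42.2 g61.7 toolz [ 0.002  0.    -1.   ]
shift [ 2.  -0.8 10.2] turn 0.4
```

```bash
python3 -m jog '[[1.5,-0.4,4,0],[1.5,-0.4,7,0],[1.5,-0.4,9,0],[1.5,-0.4,10,0],[1.5,-0.4,10,0],[1.5,-0.4,10,0],[1.5,-0.4,10,0]]'
python3 -c "
from h import *
go([.5323,.0250,.076],174.1)"
```

```text
clock: 18.25
tcp_pos: [0.532, 0.0254, 0.0764]
tcp_rot: [-0.151, -3.138, 0.0]
wrist_force: [-0.3, -2.3, 1.1]
gripper_width: 0.0419
grasp_force: 62.0
t 18.25 tcp [532.   25.4  76.4] yaw 174.5 F [-0.3 -2.3  1.1] w41.9 g62.0 toolz [-0. -0. -1.]
shift [-0.3 -0.4  0.4] turn 0.4
```

Light contact. I release, rise straight up and look.

```bash
python3 -m jog '[[0,0,0,0],[0,0,0,0],[0,0,0,0],[0,0,0,0],[0,0,0,0],[0,0,0,0]]' 62
python3 -m jog '[[0,0,-15,0],[0,0,-40,0],[0,0,-75,0],[0,0,-100,0],[0,0,-100,0],[0,0,-100,0],[0,0,-100,0]]' 85
python3 -c "
from h import *
im,d,K=grab('wrist');cv2.imwrite('pics/w9.png',im);go([.5323,.0250,.120],174.1)
P=cloud(K,d);F=(abs(P[...,0]-.532)<.08)&(abs(P[...,1]-.025)<.07)
for lo,hi in((.008,.016),(.058,.1),(.075,.1)):
  q=P[F&(P[...,2]>lo)&(P[...,2]<hi)];print(len(q),cv2.minAreaRect((q[:,:2]*1000).astype(np.float32)),np.percentile(q[:,2],[50,98]))
"
```

```text
clock: 18.75
tcp_pos: [0.5322, 0.0258, 0.0763]
tcp_rot: [0.15, 3.138, 0.0]
wrist_force: [0.9, 0.7, -0.2]
gripper_width: 0.062
grasp_force: 0.0
clock: 19.33
tcp_pos: [0.5316, 0.0258, 0.176]
tcp_rot: [-0.15, -3.137, -0.0]
wrist_force: [-0.2, -0.8, 0.2]
gripper_width: 0.0846
grasp_force: 0.0
t 19.38 tcp [531.2  25.8 175.4] yaw 174.5 F [ 0.4 -0.5  0.1] w85.1 g0.0 toolz [-0.002 -0.    -1.   ]
shift [-1.3 -0.6 55.4] turn 0.4
4803 ((532.3970336914062, 24.554275512695312), (90.21076202392578, 109.2767333984375), 84.28506469726562) [0.01216552 0.01476454]
4446 ((532.1622314453125, 24.470335006713867), (44.27981948852539, 61.07762145996094), 84.28905487060547) [0.08535474 0.0889911 ]
4047 ((532.2271118164062, 24.7908992767334), (40.96089553833008, 61.346580505371094), 83.01404571533203) [0.08583713 0.08902867]
```

View pics/w9.png

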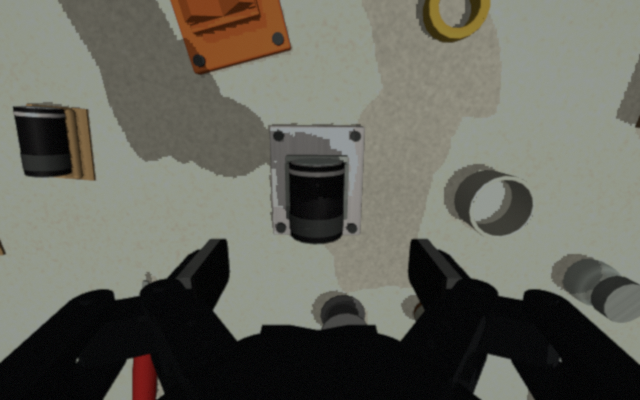

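The lens sits squared and centred in the groove (317,200), its top at 88–89 mm. I close the fingers and come down on its crown.

```bash
python3 -m jog '[[-0.5,-0.7,10,0],[-0.5,-0.7,25,0],[-0.5,-0.7,40,0],[-0.5,-0.7,55,0],[-0.5,-0.7,55,0],[-0.5,-0.7,55,0],[-0.5,-0.7,55,0],[-0.5,-0.7,55,0],[-0.5,-0.7,55,0],[-0.5,-0.7,55,0],[-0.5,-0.7,55,0],[-0.5,-0.7,55,0]]' 0
python3 -m jog '[[0,0,5,0],[0,0,10,0],[0,0,10,0],[0,0,10,0],[0,0,10,0]]'
python3 -c "
from h import *
go([.5322,.0247,.102],174.1);grab('wrist');go([.5322,.0247,.102],174.1)"
```

```text
clock: 20.38
tcp_pos: [0.5328, 0.025, 0.1217]
tcp_rot: [0.15, 3.137, 0.0]
wrist_force: [-0.3, 0.7, -0.7]
gripper_width: -0.0001
grasp_force: 0.0
clock: 20.8
tcp_pos: [0.5324, 0.0249, 0.1111]
tcp_rot: [-0.15, -3.138, 0.0]
wrist_force: [0.5, 0.0, 0.6]
gripper_width: -0.0001
grasp_force: 0.0
t 20.8 tcp [532.4  24.9 111.1] yaw 174.5 F [0.5 0.  0.6] w-0.1 g0.0 toolz [-0. -0. -1.]
shift [ 0.2 -0.2  9.1] turn 0.4
t 20.85 tcp [532.6  24.9 111.2] yaw 174.5 F [ 0.4 -1.2  1.6] w-0.1 g0.0 toolz [-0. -0. -1.]
shift [ 0.3 -0.2  9.2] turn 0.4
```

```bash
python3 -m jog '[[0,0,1,0],[0,0,2,0],[0,0,3,0],[0,0,4,0],[0,0,5,0],[0,0,5,0],[0,0,5,0],[0,0,5,0]]'
python3 -m jog '[[0,0,1,0],[0,0,2,0],[0,0,3,0],[0,0,3,0],[0,0,3,0],[0,0,3,0]]'
python3 -c "
from h import *
go([.5322,.0247,.102],174.1);grab('wrist');go([.5322,.0247,.102],174.1)"
```

```text
clock: 21.52
tcp_pos: [0.5326, 0.0249, 0.1064]
tcp_rot: [0.151, 3.138, 0.0]
wrist_force: [-0.5, 0.0, 1.7]
gripper_width: -0.0
grasp_force: 0.6
clock: 22.02
tcp_pos: [0.5326, 0.0249, 0.1035]
tcp_rot: [0.151, 3.138, 0.0]
wrist_force: [-0.8, -0.9, 4.5]
gripper_width: -0.0002
grasp_force: 2.3
t 22.02 tcp [532.6  24.9 103.5] yaw 174.5 F [-0.8 -0.9  4.5] w-0.2 g2.3 toolz [ 0.  0. -1.]
shift [ 0.4 -0.3  1.5] turn 0.4
t 22.07 tcp [532.6  25.  103.5] yaw 174.5 F [-1.3  0.8  4.9] w-0.1 g2.3 toolz [ 0.  0. -1.]
shift [ 0.4 -0.3  1.5] turn 0.4
```

```bash
python3 -m jog '[[0,0,0.8,0],[0,0,1.5,0],[0,0,1.5,0],[0,0,1.5,0],[0,0,1.5,0],[0,0,1.5,0],[0,0,1.5,0],[0,0,1.5,0]]'
python3 -c "
from h import *
go(None)
for i in range(3): im,d,K=grab('wrist');go(None)
cv2.imwrite('pics/w10.png',im)
P=cloud(K,d);F=(abs(P[...,0]-.532)<.08)&(abs(P[...,1]-.025)<.05)
for lo,hi in((.008,.016),(.055,.095)):
  q=P[F&(P[...,2]>lo)&(P[...,2]<hi)];print(len(q),cv2.minAreaRect((q[:,:2]*1000).astype(np.float32)),np.percentile(q[:,2],[50,98]))
im,d,K=grab('top');P=cloud(K,d)
q=P[(P[...,2]>.1)&(abs(P[...,0]-.489)<.04)&(abs(P[...,1]-.371)<.04)];print('appl',len(q),np.median(q,0))
"
```

```text
clock: 22.73
tcp_pos: [0.5326, 0.0249, 0.1021]
tcp_rot: [0.151, 3.138, 0.0]
wrist_force: [-0.9, 1.2, 6.7]
gripper_width: 0.0001
grasp_force: 3.2
t 22.73 tcp [532.6  24.9 102.1] yaw 174.5 F [-0.9  1.2  6.7] w0.1 g3.2 toolz [ 0.  0. -1.]
t 22.78 tcp [532.6  24.9 102.1] yaw 174.5 F [-0.8  0.2  6.7] w0.1 g3.2 toolz [ 0.  0. -1.]
t 22.83 tcp [532.7  24.9 102.1] yaw 174.5 F [-0.8 -0.4  5.9] w-0.2 g3.2 toolz [ 0.  0. -1.]
t 22.88 tcp [532.6  24.9 102.1] yaw 174.5 F [0.1 0.4 5. ] w-0.1 g3.2 toolz [ 0.  0. -1.]
8086 ((532.1529541015625, 24.630176544189453), (90.25006103515625, 109.480224609375), 84.17826843261719) [0.01220071 0.01541938]
5067 ((526.9329223632812, 25.02651596069336), (44.31551742553711, 50.6322135925293), 84.56684112548828) [0.07891311 0.09278079]
appl 71 [0.48692101 0.36778549 0.12603098]
```

View pics/w10.png

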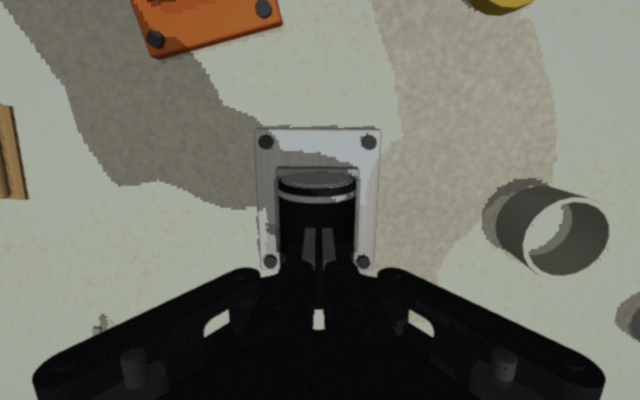

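The closed fingertips sit on the crown, with the barrel square in the groove (318,195). The push is about 6.5 N plus the barrel's weight, which makes the sink roughly 4.5–5 mm. I hand in.

```bash
python3 -c "
from workcell import ctrl
print(ctrl.hand_in())"
```

```text
the job is handed in; nothing more can be done
None
```

The job is handed in, though the hand-in returned no verdict: the applicator was dipped, touched to the groove and hung back in its stand, and the thick barrel is held pressed in the groove with the block sunk an estimated 4.5–5 mm.

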